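# Shut and latch the mail drawer

### The arm

A 6-joint arm with a two-finger parallel gripper is mounted at the origin on the work surface. World frame = base frame: x ahead of the robot, y to its left, z up, the work surface at z = 0. Lengths are in m, angles in rad, forces in N, time in s.
With the tool pointing down it reaches from about 0.35 to 1 m from the base axis. Payload 7.1 kg.
Tool frame: the origin (TCP) lies between the finger pads; the fingertips stand 22 mm ahead of it and the grasp point (between the pads) lies 3 mm ahead of it; z points along the fingers, y is the line along which they close (so a half turn about z gives the same grasp; the last joint's range is limited). The gripper opens to 85 mm and grips with 20 to 120 N. Pads are 22 mm wide; open, the fingers measure 114 mm over their backs; the gripper's body (76 mm by 85 mm) begins 54 mm behind the grasp point. The pads swing forward as they close: fully open they stand 13 mm farther back than shut.
Start: joints at [-1.358, 0.423, 1.63, -0, 1.089, -0.019], TCP at [0.144, -0.608, 0.253] pointing down, gripper open.
Joint ranges: [-3, 3], [-0.9, 2.11], [0.09, 2.58], [-1.31, 4.45], [0.11, 2.69], [-2.54, 2.54]. Speed limits (rad/s): [2.39, 2.39, 3.01, 3.14, 3.14, 3.14].

### API

Orientations are given as a rotation vector (axis times angle).
In Python, from rig import manip gives the robot as it stands. The module is installed in compiled form; this text tells all that it offers. Calls block until the motion is done:
- manip.move_to(position, orientation): joint-space move of the TCP to a pose.
- manip.servo_line(position, orientation=None, rate=0.15): straight line of the TCP; orientation=None keeps the orientation; rate is the mean speed in m/s.
- manip.set_joints(angles): joint-space move.
- manip.command_gripper(opening, f_grip=None): finger opening in m; f_grip is the grip in N (None keeps the last); returns when the fingers have stopped.
- manip.hold(seconds).
- manip.solve_ik(position, orientation): joint angles nearest the present ones, or None.
- manip.camera(name): name is "scene" or "top" or "wrist"; returns a dict with "image" (480x640x3 uint8, red, green, blue), "fx", "fy", "cx", "cy" (pixels), "cam_to_world" (4x4, takes a point from camera to world coordinates); the wrist camera has in their place "mount" (4x4, takes a point from camera to tool coordinates, whose origin is the TCP and whose axes are the flange's). Camera axes: x right, y down, z forward; pixel columns grow to the right and rows downward; lengths in m; the calibration is good to about 2 mm. The wrist camera is an equidistant fisheye: a pixel r from the principal point sees the ray r / f radians off the axis. A picture is of the moment at which its call begins: read the wrist's pose just before it. There is no depth.
A pose or a line that the arm cannot do raises manip.IKError and nothing moves.
- manip.sign_off(): hands the job in; it is judged then, once.
Readings, each from a call of its own:
- manip.get_time(): time.
- manip.get_joint_positions(): joint angles.
- manip.get_joint_vel(): joint speeds.
- manip.get_tau(): joint torques, N m.
- manip.get_position(): TCP position.
- manip.get_ee_rot(): TCP orientation.
- manip.get_contact_force(): force on the tool from outside, world axes, zero at the start.
- manip.get_torque(): the same for the moment, N m.
- manip.get_width(): finger opening in m.
- manip.get_grip_force(): force on a finger pad.
Only numpy, scipy, OpenCV 4.12 (cv2) and the standard library are available. Lean on these libraries where they do the work, as an engineer would, in place of code of your own. Each camera call takes 0.05 s, during which the arm holds its last target. There are 200 camera calls.

### The job

Push the half-open drawer of the little cabinet fully shut, and only then flip the latch lever on the cabinet's top over past its centre, towards the side with the drawer's knob, so that it snaps over and its tongue drops in front of the drawer. Nothing needs gripping, a push with the fingertips does both; leave the bowl, the keys, the bicycle light and the shoehorn lying where they are.

Things in the scene. Friction and masses are not known exactly. Their poses are not given: they have to be found in the camera images.
- cabinet: Low wooden one-drawer cabinet, 160 deep (x) x 240 wide (y) x 95 mm high, fixed to the ledge. Origin: centre of its underside; x points from the drawer front to the back (away from the robot), y to its left as seen from the robot, z up. The shut drawer's front face lies at x = -80 mm, its top edge at z = 82 mm.
- cabinet_drawer0 (a joint): How far the drawer is open, m: 0 fully shut (hard stop); starts at 0.03 to 0.065, grows to 0.10 as the drawer slides towards the cabinet's -x. About 1 N of friction; it stays where it is left. Its flat wooden front is 234 mm wide, z = 14 to 82 mm.
- cabinet_drawer0_handle (a point): Point on the axis of the drawer's round brass knob, 35 mm in front of the drawer's front face, 57 mm above the ledge, in the middle of the cabinet's width. The knob reaches 43 mm out from that face and is 28 mm across at its widest. Moves with the drawer.
- latch (a joint): Angle of the latch lever, rad. 0: unlatched (start), handle leaning 0.7 rad back to the cabinet's +x, tongue sticking out level in front. 0.7: handle upright, dead centre. 1.4: latched, handle leaning 0.7 rad forward (-x), tongue hanging before the drawer front. A spring snaps it to the nearer end; starting it takes about 5 N at the ball. It cannot latch on an open drawer: the tongue hits it.
- latch_tip (a point): Centre of the black ball, 18 mm across, at the end of the latch lever's steel handle (rod 8 mm thick; ball centre 58 mm from the pivot). Unlatched it is 147 mm above the ledge, 52 mm above the cabinet's top and 37 mm behind the pivot. Moves with the lever.
- latch_pivot (a point): Point on the latch lever's hinge axis (along the cabinet's y), fixed to the cabinet: x -86, y +70, z 103 mm in its frame, so 8 mm above its top and 70 mm left of the knob. The steel bracket round it is 34 mm wide, up to z = 113 mm, x = -93 to -51 mm. The tongue is 16 mm wide and reaches 36 mm from the axis: unlatched, out to x = -122 mm at z = 97 mm.
- bowl: Green ceramic key bowl, 130 mm across, 50 mm high, standing to the left of the cabinet. Origin: centre of its underside. To be left alone.
- keys: Two steel keys on a split ring 30 mm across, lying flat to the right of the cabinet, 4 mm thick, 75 mm long in all. Origin: centre of the ring; the keys point to its +x. To be left alone.
- bike_light: Black bicycle light, 68 x 32 x 34 mm, lying on the cabinet's top near the front, right of the middle. Origin: centre of its underside. To be left alone.
- shoehorn: Shoehorn with bone handle and steel blade, 202 mm long along its x, up to 40 mm wide and 15 mm high, lying across the cabinet's top along its back edge. Origin: middle of its length, underside. To be left alone.

How it is judged:
By the outcome, as a careful person would: the job done as asked, in the order asked, and still so for the second after the job is handed in, with the robot touching nothing.
It also fails if it takes over 43 s, if anything falls off the work surface, if the arm or the gripper's body presses on something with over 40 N, if the wrist force passes 120 N, or if a joint passes its speed limit or range.

## Working session

There is one attempt and no reset: what is moved stays moved. The work goes in short steps, each a Python script; the robot and the scene stay as the last script left them, time stands still between calls to the robot, and variables do not carry over. Pictures are saved under pics/ and viewed, at most 10 in all, crops included, and the job is handed in when it is done.

```bash
mkdir -p pics
python3 - <<'E'
from rig import manip
import cv2,numpy as np,pickle
d={}
for n in("scene","top"):
    c=manip.camera(n);d[n]=c;cv2.imwrite(f"pics/{n}0.png",c["image"][:,:,::-1])
    print(n,c["fx"],c["cx"],c["cy"],np.round(c["cam_to_world"],3).tolist())
pickle.dump(d,open("c.pkl","wb"))
print(manip.get_time(),manip.get_ee_rot())
E
```

```text
scene 588.1616744685814 316.811692682309 238.3552817508531 [[0.709, 0.472, -0.523, 1.245], [0.705, -0.481, 0.521, -0.591], [-0.005, -0.739, -0.674, 0.9], [0.0, 0.0, 0.0, 1.0]]
top 600.4182536508268 320.55800148048064 241.60304638875994 [[0.015, -0.989, 0.149, 0.478], [-1.0, -0.016, -0.007, 0.053], [0.009, -0.149, -0.989, 1.16], [0.0, 0.0, 0.0, 1.0]]
0.1 [-3.11914181e+00 -3.63129541e-01  2.04872267e-04]
```

View pics/scene0.png

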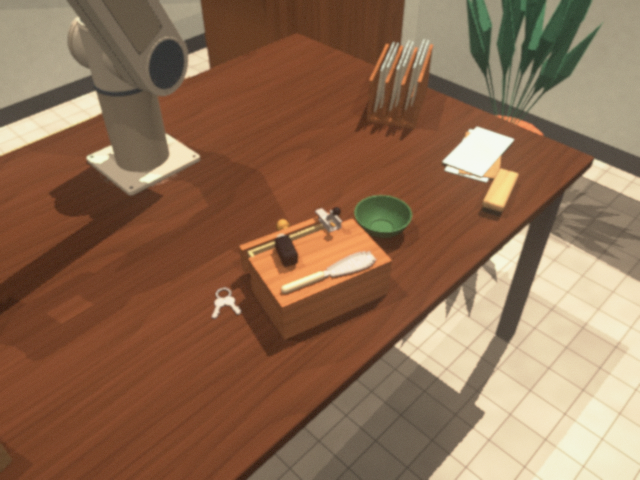

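View pics/top0.png

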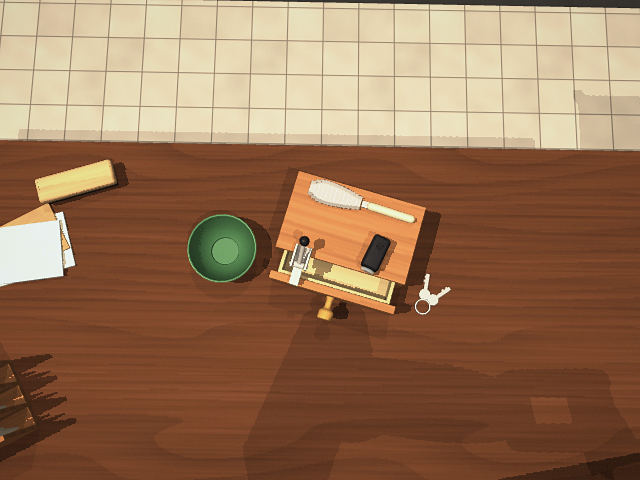

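The top view shows the cabinet, with its back corners near (300,171) and (426,208), the ball near (305,240) and the knob near (326,314). The scene view shows the ball near (337,211) and the knob near (283,225). I'll crop both to get finer pixel positions.

Run:
```python
import cv2,pickle,numpy as np
d=pickle.load(open("c.pkl","rb"))
a=d["top"]["image"][165:325,260:440,::-1];b=d["scene"]["image"][190:345,230:400,::-1]
cv2.imwrite("pics/tc.png",cv2.resize(a,None,fx=3.6,fy=3.6,interpolation=cv2.INTER_CUBIC))
cv2.imwrite("pics/sc.png",cv2.resize(b,None,fx=3.6,fy=3.6,interpolation=cv2.INTER_CUBIC))
```

```text
(no output)
```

View pics/tc.png

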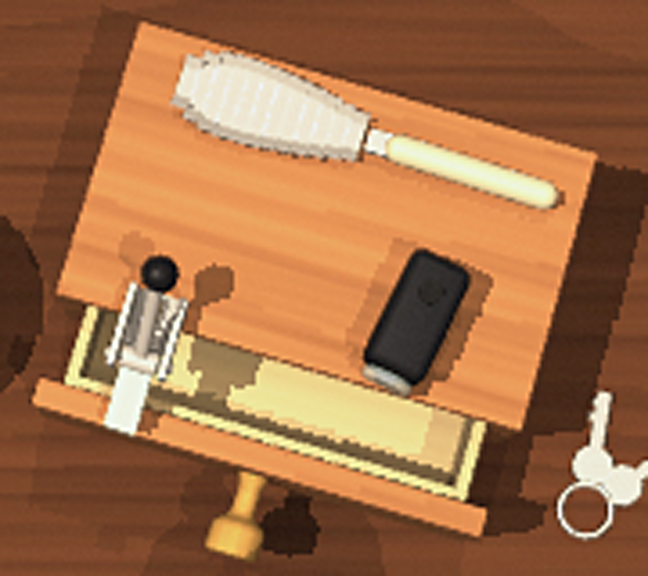

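View pics/sc.png

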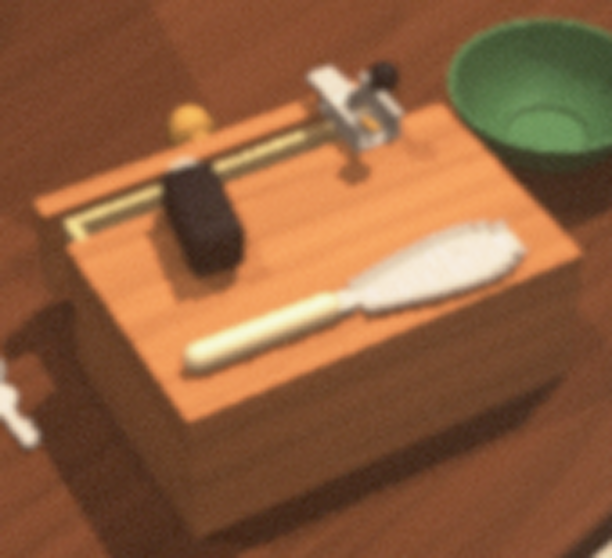

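The crops give these pixels:
- **Top crop:** the cabinet's top corners are BL (141,22), BR (597,154), FR (523,430) and FL (57,295). The ball is at (160,273), and the drawer front's near edge runs (33,402) to (482,537).
- **Scene crop:** the corners are (580,252), (190,420), (70,245) and (443,103), and the ball is at (383,75).

```bash
cat > h.py <<'E'
import pickle,numpy as np
d=pickle.load(open("c.pkl","rb"))
def ray(n,p):
    off=(260,165) if n=="top" else (230,190); c=d[n]
    u,v=(np.array(p)+.5)/3.6-.5+off; T=c["cam_to_world"]
    return T[:3,3],T[:3,:3]@np.array([(u-c["cx"])/c["fx"],(v-c["cy"])/c["fy"],1])
def onz(n,p,z): o,r=ray(n,p); return o+r*(z-o[2])/r[2]
def tri(p,q):
    (o1,a),(o2,b)=ray("top",p),ray("scene",q)
    s=np.linalg.lstsq(np.c_[a,-b],o2-o1,rcond=None)[0]; x,y=o1+a*s[0],o2+b*s[1]
    return (x+y)/2,np.linalg.norm(x-y)
E
python3 - <<'E'
from h import *
np.set_printoptions(precision=4,suppress=True)
M=np.array([[.08,.12],[.08,-.12],[-.08,-.12],[-.08,.12]])
def fit(P):
    z=P[:,0]+1j*P[:,1];m=M[:,0]+1j*M[:,1]
    s=((z-z.mean())*m.conj()).sum()/(abs(m)**2).sum();return z.mean(),np.angle(s),abs(s),abs(z-z.mean()-s*m)
T=[(141,22),(597,154),(523,430),(57,295)];S=[(580,252),(190,420),(70,245),(443,103)]
for n,L in(("top",T),("scene",S)):
    print(n,*fit(np.array([onz(n,p,.095)[:2] for p in L])))
for t,s in zip(T,S): print(*tri(t,s))
c,yaw,_,_=fit(np.array([onz("top",p,.095)[:2] for p in T]))
loc=lambda p:((p[0]+1j*p[1]-c)*np.exp(-1j*yaw))
b=tri((160,273),(383,75));print("ball",b,loc(b[0]),"expect -.049,.07,.147")
k=tri((232,540),(190,122));print("knob",k,loc(k[0]))
for p in((33,402),(482,537)): print("front edge",loc(onz("top",p,.082)))
for p in((37,380),(487,510)): print("front edge2",loc(onz("top",p,.082)))
E
```

```text
top (0.6666418523739539-0.00894419416522321j) -0.26947288920176005 0.971142100854562 [0.0058 0.0063 0.0064 0.006 ]
scene (0.6659211937836911-0.005684778771040067j) -0.27272733635716473 0.9652910368609507 [0.0069 0.006  0.0063 0.0072]
[0.7679 0.087  0.0979] 0.0002818912745027496
[ 0.7046 -0.1425  0.0972] 0.0018150635586776202
[ 0.5656 -0.1039  0.0975] 0.0031550561637453517
[0.6293 0.1272 0.0962] 0.0031947073721903516
ball (array([0.632 , 0.0741, 0.1506]), np.float64(0.0004151231347003884)) (-0.05554188238813193+0.07079343339016227j) expect -.049,.07,.147
knob (array([0.5096, 0.0369, 0.0649]), np.float64(0.00021791016811794473)) (-0.1635956684514548+0.0023330160299361857j)
front edge (-0.12629953995367904+0.1170895614952994j)
front edge (-0.12785786238324134-0.11601032554338518j)
front edge2 (-0.11518658492055531+0.11840362594187143j)
front edge2 (-0.11430625923186391-0.1148900738956409j)
```

The cabinet fit holds up. The visible top is 144 mm deep because the drawer front covers the front 16 mm. With that 7.6 mm shift, the ball lands at (-48, 70, 150) mm against the expected (-49, 70, 147), and the drawer is about 40 mm open. Next I push the knob shut.

```bash
cat > r.py <<'E'
from rig import manip
import numpy as np
from scipy.spatial.transform import Rotation as Ro
yaw=-.271;ex=np.array([np.cos(yaw),np.sin(yaw),0]);ey=np.array([-ex[1],ex[0],0])
C=np.array([.6589,-.0052,0])
Q=Ro.from_matrix(np.c_[ex,-ey,[0,0,-1]]).as_rotvec()
W=lambda x,y,ztip:C+ex*x+ey*y+np.array([0,0,ztip+.022])
L=lambda p:((p-C)@ex,(p-C)@ey,p[2]-.022)
E
python3 - <<'E'
from r import *
import cv2
manip.command_gripper(0.0,40)
manip.move_to(W(-.21,0,.19),Q)
manip.servo_line(W(-.21,0,.043),rate=.2)
f0=manip.get_contact_force()
x=-.18; manip.servo_line(W(x,0,.043),rate=.1)
while x<-.122:
    x+=.003; manip.servo_line(W(x,0,.043),rate=.05)
    f=(manip.get_contact_force()-f0)@ex; print(round(x,3),np.round(L(manip.get_position()),4),round(f,2))
    if f<-10: break
manip.servo_line(W(-.20,0,.043),rate=.2)
c=manip.camera("top");cv2.imwrite("pics/t2.png",cv2.resize(c["image"][165:345,240:440,::-1],None,fx=3,fy=3))
print(manip.get_time())
E
```

```text
-0.177 [-0.1773 -0.      0.043 ] 0.25
-0.174 [-1.739e-01  1.000e-04  4.300e-02] -0.27
-0.171 [-0.1708  0.      0.043 ] 0.43
-0.168 [-0.1677  0.      0.043 ] -1.45
-0.165 [-0.1646  0.      0.043 ] -0.83
-0.162 [-0.1617  0.      0.043 ] -0.38
-0.159 [-1.586e-01  1.000e-04  4.310e-02] 0.56
-0.156 [-0.1557  0.      0.043 ] -0.58
-0.153 [-0.1527  0.      0.043 ] -0.6
-0.15 [-0.1497  0.      0.043 ] -0.62
-0.147 [-0.1467  0.      0.043 ] -1.13
-0.144 [-0.1436  0.      0.043 ] -0.64
-0.141 [-1.407e-01  1.000e-04  4.300e-02] -1.45
-0.138 [-0.1377  0.      0.043 ] -0.25
-0.135 [-0.1346  0.      0.043 ] -0.73
-0.132 [-1.326e-01 -1.000e-04  4.280e-02] -4.33
-0.129 [-0.1325 -0.0004  0.0425] -12.61
9.5917
```

View pics/t2.png

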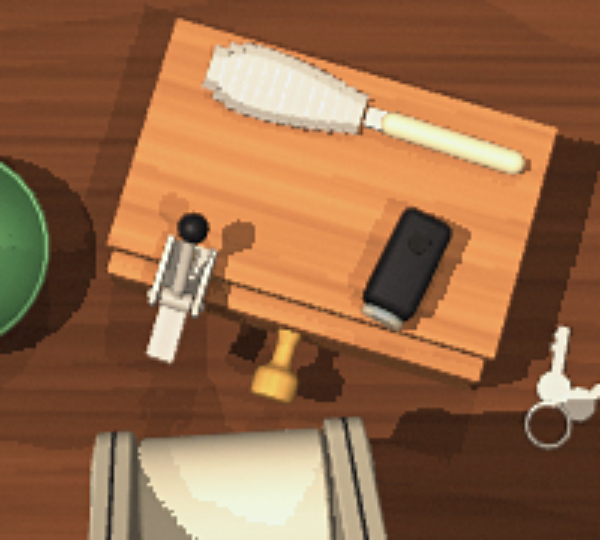

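The picture shows the drawer front flush with the cabinet. The arm met a hard stop at TCP x = -132.5 mm (about -134 expected), and nothing else has moved. Next is the lever, pushed from behind its ball.

Run:
```python
from r import *
import cv2
manip.servo_line(W(-.20,0,.22),rate=.25)
manip.move_to(W(.005,.07,.22),Q)
manip.servo_line(W(.005,.07,.140),rate=.2)
f0=manip.get_contact_force()
x=-.020; manip.servo_line(W(x,.07,.140),rate=.1)
while x>-.092:
    x-=.006; manip.servo_line(W(x,.07,.140),rate=.06)
    f=(manip.get_contact_force()-f0); print(round(x,3),np.round(L(manip.get_position()),4),np.round([f@ex,f[2]],2))
    if np.linalg.norm(f)>25: break
manip.servo_line(W(x+.02,.07,.145),rate=.15)
manip.servo_line(W(x+.02,.07,.23),rate=.25)
manip.move_to(W(-.2,-.25,.25),Q)
c=manip.camera("top");cv2.imwrite("pics/t3.png",cv2.resize(c["image"][165:345,180:440,::-1],None,fx=3,fy=3))
c=manip.camera("scene");cv2.imwrite("pics/s3.png",cv2.resize(c["image"][180:345,200:420,::-1],None,fx=3,fy=3))
print(manip.get_time())
```

```text
-0.026 [-0.026   0.07    0.1402] [-0.41 -0.22]
-0.032 [-0.0295  0.0703  0.1414] [5.83 1.03]
-0.038 [-0.0337  0.0707  0.1429] [8.86 5.87]
-0.044 [-0.0413  0.0705  0.142 ] [5.05 3.77]
-0.05 [-0.0493  0.0702  0.1406] [3.22 1.86]
-0.056 [-0.0567  0.0699  0.1395] [1.08 0.1 ]
-0.062 [-0.063   0.0698  0.1395] [-0.49 -0.21]
-0.068 [-0.0686  0.0699  0.1398] [-0.48  1.04]
-0.074 [-0.0744  0.07    0.14  ] [-1.19 -0.1 ]
-0.08 [-0.0804  0.07    0.14  ] [-0.82 -0.81]
-0.086 [-0.0864  0.07    0.14  ] [-1.96 -0.24]
-0.092 [-0.0924  0.07    0.14  ] [-0.56 -0.16]
17.45
```

View pics/t3.png

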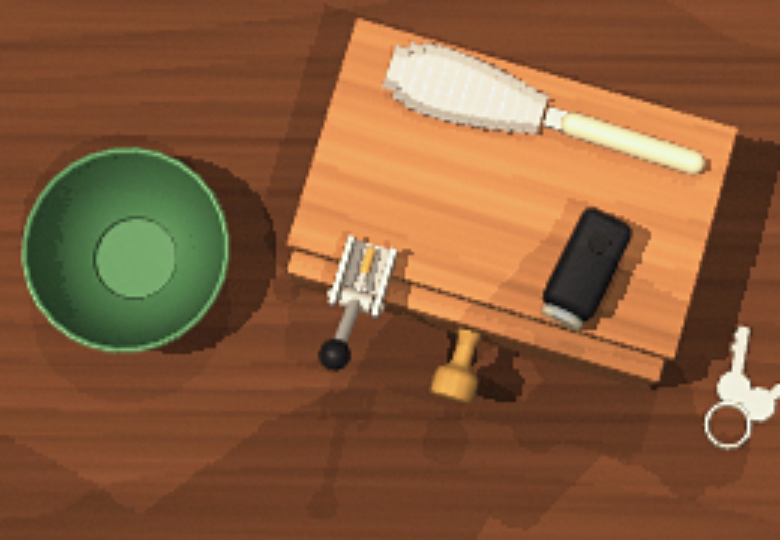

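View pics/s3.png

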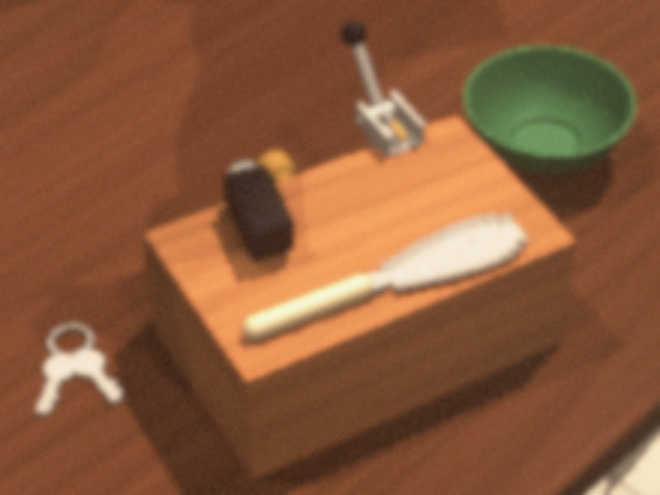

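Both pictures show the lever leaning forward, with the ball at crop (334,354) in the top view. The drawer is shut and the other objects haven't moved. I'll check the ball's position numerically before handing in.

Run:
```python
from r import *
import h
p=((334/3+180-260)*3.6,(354/3+165-165)*3.6)
b=h.onz("top",p,.147); b[2]=.147; x=L(b); print(x)
if abs(x[0]+.123)<.008: print(manip.sign_off())
```

```text
(np.float64(-0.1220162920003319), np.float64(0.06983176763712175), np.float64(0.125))
the job is handed in; nothing more can be done
None
```

The drawer was pushed fully shut first, then the latch lever was flipped and snapped over: its ball measured at x = -122 mm against -123 mm expected when latched. The bowl, keys, bicycle light and shoehorn look undisturbed in the final pictures, and the job was handed in after about 17.5 s.

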